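# Put the pot back in the carousel, turn the dropper bottle to the front and hold

## Task

We are done with the small low pot that stands on the worktop and the serum in the dropper bottle is next: put the small pot back in the empty bay of the product carousel, slid in under the top dish until it rests against the hub, and let go of it. Turn the carousel gently, without jerks that would topple the bottles, so that the dropper bottle stands squarely at the front, at the point of the tray nearest the front edge of the worktop, and finish with the gripper still holding the carousel (its handle or another part of it, not the bottle) firmly and motionless there, because it spins freely and I am about to lift the bottle out. Keep all bottles standing on the tray and leave everything else on the worktop where it is.

Things in the scene. Friction and masses are not known exactly. Their poses are not given: they have to be found in the camera images.
- carousel_foot: Fixed round rubber foot of the carousel, 196 mm across, 8 mm high. Origin: centre of its underside, on the carousel's vertical turning axis, at worktop height. It never turns: its -x axis points straight to the front edge of the worktop, so the front of the carousel lies along -x from this origin.
- carousel: Turning part of the carousel: one rigid body on a bearing with slight drag (0.05 N m), no stops. Origin: on the axis, 10 mm above the worktop; yaw = how far it is turned. Above this origin: tray of 142 mm radius, deck at 10 mm; lip (inner radius 133) and five 4 mm radial dividers rise to 18 mm. Five bays 72 degrees apart, middles at 180 (the empty one), 252, 324, 36, 108 degrees in this frame.
- carousel_dish (a point): Centre of the underside of the shallow aluminium top dish, on the turning axis, 66 mm above the worktop (46 mm above the deck). The dish turns with the carousel, has 66 mm radius, its rim top 78 mm above the worktop, and overhangs the bays. Below it a hub drum, 36 mm radius (39 at its foot), stands on the deck; above it a 14 mm stem carries the handle.
- carousel_grip (a point): Point to grasp on the carousel's handle, on the turning axis, 210 mm above the worktop. The handle is a level black bar with rounded edges, 74 mm long along the carousel frame's x axis, 15 mm thick, from 196 to 220 mm above the worktop, higher than all bottles on the tray. Axes as carousel.
- empty_bay (a point): Point on the deck (20 mm above the worktop) in the empty bay, on the bay's middle line, 66 mm from the turning axis; a pot pushed home against the hub has its centre within a few mm of it. Turns with the carousel; its -x axis points outward along the bay. At the start the bay faces the front within about 52 degrees to either side.
- small_pot: The small low cosmetic pot: black with a brass-coloured lid, round, 52 mm across the body and 53 mm across the lid (from 28 mm up), 36 mm high, about 70 g. Stands loose on the worktop to the right of the carousel. Origin: centre of its underside, z up.
- large_pot: The larger pot, cream with a black lid, 61 mm across and 48 mm high, loose on the worktop near the small pot; to be left alone. Origin: centre of its underside.
- dropper_brown: Dropper bottle: round glass bottle, 39 mm across, body 98 mm high, then a collar (25 mm across) and a narrow upright rubber bulb (16 mm across), 158 mm high in all, about 90 g. Stands loose in one of the four filled bays, about 112 mm from the turning axis. Origin: centre of its underside (20 mm above the worktop), z up.
- oil_green: Round bottle with a slim white cap, 41 mm across, 152 mm high, loose in a bay of the tray. Origin: centre of its underside.
- pot_4: Slim round bottle with a rounded white cap, 38 mm across, 130 mm high, loose in a bay of the tray. Origin: centre of its underside.
- flacon_teal: Flat-sided glass flacon with a round metal cap, 30 x 38 mm, 90 mm high, loose in a bay of the tray. Origin: centre of its underside.
- comb_jar: Tall open glass jar, 86 mm across, 150 mm high, standing loose behind the carousel; bystander. Origin: centre of its underside.
- hair_clipper: Black hair clipper lying loose at the right, 49 x 200 x 41 mm; bystander. Origin: under its middle.
- tint_bowl: Black tint bowl with a side grip, 127 x 147 mm, 50 mm high, loose, at the left; bystander. Origin: about the centre of its underside.
Not all that is in view belongs to the job. Leave any purple look-alike of the dropper_brown alone.

How it is judged (in metres and radians):
On the way:
1. the small pot stands in the empty bay, under the top dish, against the hub, and has been let go of (horizontal distance between small_pot and empty_bay below 0.022 m and horizontal distance between small_pot and carousel below 0.073 m and z of small_pot in the frame of carousel between 0.007 and 0.013 m and angle between small_pot's own z axis and vertical below 0.1 rad and contact force between the fingers and small_pot below 0.2 N and linear speed of small_pot below 0.03 m/s), for 0.2 s.
At the end, for the whole second after the job is handed in: Small pot let go in the empty bay, centre within 73 mm of the axis; dropper bottle at the front within 18 mm of the line straight to the front edge; every bottle upright on the tray; carousel still, fingers pressing on it with over 3 N, touching neither pot nor dropper bottle (horizontal distance between small_pot and empty_bay below 0.022 m and horizontal distance between small_pot and carousel below 0.073 m and z of small_pot in the frame of carousel between 0.007 and 0.013 m and angle between each of small_pot, dropper_brown, oil_green, pot_4, flacon_teal's own z axis and vertical below 0.1 rad and contact force between each of the arm, the fingers and small_pot below 0.2 N and x of dropper_brown in the frame of carousel_foot below -0.08 m and y of dropper_brown in the frame of carousel_foot between -0.018 and 0.018 m and z of dropper_brown in the frame of carousel between 0.007 and 0.013 m and contact force between each of the fingers, the arm and dropper_brown below 0.2 N and contact force between the fingers and carousel above 3 N and angular speed of carousel below 0.05 rad/s and linear speed of dropper_brown below 0.02 m/s and horizontal distance between each of oil_green, pot_4, flacon_teal and carousel below 0.136 m and z of oil_green in the frame of carousel between 0.007 and 0.013 m and z of pot_4 in the frame of carousel between 0.007 and 0.013 m and z of flacon_teal in the frame of carousel between 0.007 and 0.013 m); the arm keeps its last pose, push and grip.
It fails at once if a bottle on the carousel is tipped over (angle between any of dropper_brown, oil_green, pot_4, flacon_teal's own z axis and vertical above 0.5 rad).
It fails at once if the large pot, comb jar, clipper or tint bowl is moved by more than 30 mm (distance of any of large_pot, comb_jar, hair_clipper, tint_bowl from where it was at the start of the episode above 0.03 m).
It also fails if it takes over 72 s, if anything falls off the work surface, if the arm or the gripper's body presses on something with over 40 N, if the wrist force passes 120 N, or if a joint passes its speed limit or range.

## Robot

A 6-joint arm with a two-finger parallel gripper is mounted at the origin on a cart in front of the work surface, level with it; the furniture and walls round the work are solid. World frame = base frame: x ahead of the robot, y to its left, z up, the work surface at z = 0. Lengths are in mm, angles in rad, forces in N, time in s.
With the tool pointing down it reaches from about 400 to 925 mm from the base axis. Payload 12.5 kg.
Tool frame: the origin (TCP) lies midway between the tips of the shut fingers; the grasp point (between the pads) lies 19 mm behind it; z points along the fingers, y is the line along which they close (so a half turn about z gives the same grasp; the last joint's range is limited). The gripper opens to 95 mm and grips with 3 to 60 N. Pads are 20 mm wide; open, the fingers measure 119 mm over their backs; the gripper's body (75 mm by 180 mm) begins 59 mm behind the grasp point.
Start: joints at [1.157, 0.491, 1.559, -0, 1.092, -0.106], TCP at [189.335, 595.65, 214.661] pointing down, gripper open.
Joint ranges: [-3.1, 3.1], [-0.84, 2.19], [0.05, 2.79], [-1.13, 4.28], [0.06, 2.93], [-2.69, 2.69]. Speed limits (rad/s): [2.22, 2.22, 2.79, 3.14, 3.14, 3.14].

## Interface

Orientations are given as [roll, pitch, yaw] about the fixed x, y, z axes, in that order (R = Rz(yaw) Ry(pitch) Rx(roll)).
In Python, from cell import env gives the robot as it stands.
- The arm moves only by the tool arm_command, never from a script. Its argument "targets" is a list of rows, each a list of 5 numbers: the shift along the tool's x, y, z in mm, then the turn about the tool's z in degrees, then the opening, from 0 (shut) to 1 (fully open). In form: [[tx, ty, tz, roll, fingers], ...]. A call has 1 to 5 rows; each row is the pose to reach, as a shift and turn from the pose commanded when the call began, along the tool's axes at that moment; what a row does not reach only later rows make up. A row lasts 1/10 s, in which the tool goes at most 50 mm and 8.59 degrees, less where a joint would pass 70% of its speed; a pose out of reach is approached as far as the arm can. A call with a gripper value outside its range is refused whole. The fingers move at their own pace and stop on an object; the grip force is fixed at half the most. Time passes only in rows, so rows that repeat a pose let the fingers close. It gives the time, the measured TCP pose, the force, the opening and the grip force at its end, in the units of the state.
- env.state(): the state, without advancing time (a new reading comes with each control period).
- env.read_camera(name): name is "scene" or "side" or "wrist"; returns a dict with "frame" (480x640x3 uint8, red, green, blue), "vertical_fov" (degrees; the focal length in pixels is half the picture's height over the tangent of half this angle, whatever the lens; pixels are square), "cx", "cy" (the principal point, pixels), "world_from_camera" (4x4, takes a point from camera to world coordinates); the wrist camera has in their place "hand_eye" (4x4, takes a point from camera to tool coordinates, whose origin is the TCP and whose axes are the flange's). Camera axes: x right, y down, z forward; pixel columns grow to the right and rows downward; lengths in mm; the calibration is good to about 2 mm. A picture is of the moment at which its call begins: read the wrist's pose just before it. There is no depth.
- env.job_done(): hands the job in; it is judged then, once.
The state is a dict: "t": time; "joints": joint angles; "qvel": joint speeds; "tau": joint torques, N m; "eef_pos": TCP position; "tcp_rot": TCP orientation; "ft_force": force on the tool from outside, world axes, zero at the start; "moment": the same for the moment, N m; "opening": opening from 0.0 (shut) to 1.0 (fully open); "grip_force": force on a finger pad.
Only numpy, scipy, OpenCV 4.12 (cv2) and the standard library are available. Lean on these libraries where they do the work, as an engineer would, in place of code of your own. Each camera call takes 0.05 s, during which the arm holds its last target. There are 200 camera calls.

## Working session

There is one attempt and no reset: what is moved stays moved. The work goes in short steps, Python scripts to look and compute and a tool call to move; the robot and the scene stay as the last step left them, time stands still between calls to the robot, and variables do not carry over. Pictures are saved under pics/ and viewed, at most 10 in all, crops included, and the job is handed in when it is done.

Besides the shell and the picture viewer there is one more tool, called after "Request:" by a JSON object that holds its "fn" and its "kwargs", one argument or row to a line. arm_command: Moves the arm, as the interface text tells. Its arguments: {"type":"object","properties":{"targets":{"type":"array","items":{"type":"array","items":{"type":"number"}}}},"required":["targets"]}

```bash
ls; mkdir -p pics; cat > h.py <<'E'
import numpy as np, cv2
from cell import env
from scipy.spatial.transform import Rotation as R
def cam(n):
    s=env.state(); c=env.read_camera(n)
    f=240/np.tan(np.radians(c["vertical_fov"])/2)
    if n=="wrist":
        T=np.eye(4);T[:3,:3]=R.from_euler('xyz',s["tcp_rot"]).as_matrix();T[:3,3]=s["eef_pos"]
        W=T@np.array(c["hand_eye"])
    else: W=np.array(c["world_from_camera"])
    return dict(im=c["frame"][:,:,::-1].copy(),f=f,cx=c["cx"],cy=c["cy"],W=W)
def ray(c,u,v):
    d=c["W"][:3,:3]@np.array([(u-c["cx"])/c["f"],(v-c["cy"])/c["f"],1]); return c["W"][:3,3],d/np.linalg.norm(d)
def onz(c,u,v,z):
    o,d=ray(c,u,v); return o+d*(z-o[2])/d[2]
def proj(c,p):
    q=np.linalg.inv(c["W"])@np.append(p,1); return q[0]/q[2]*c["f"]+c["cx"],q[1]/q[2]*c["f"]+c["cy"]
def two(c1,p1,c2,p2):
    o1,d1=ray(c1,*p1);o2,d2=ray(c2,*p2)
    A=np.array([d1,-d2]).T; t=np.linalg.lstsq(A,o2-o1,rcond=None)[0]
    a=o1+t[0]*d1;b=o2+t[1]*d2; return (a+b)/2,np.linalg.norm(a-b)
E
python3 - <<'E'
from h import *
import pickle
d={}
for n in("scene","side","wrist"):
    d[n]=cam(n); cv2.imwrite(f"pics/{n}0.png",d[n]["im"]); print(n,d[n]["f"],d[n]["cx"],d[n]["cy"],d[n]["W"].round(3).tolist())
pickle.dump(d,open("c0.pkl","wb")); print(env.state())
E
```

```text
pics
scene 492.9659889033349 322.70542349800553 247.6130671418723 [[0.445, -0.665, 0.6, -114.883], [-0.895, -0.333, 0.296, -401.537], [0.003, -0.669, -0.744, 1015.832], [0.0, 0.0, 0.0, 1.0]]
side 596.1923875689099 325.06212010218565 240.01141750717923 [[0.971, -0.148, 0.19, 275.108], [-0.24, -0.518, 0.821, -1302.769], [-0.023, -0.842, -0.538, 977.553], [0.0, 0.0, 0.0, 1.0]]
wrist 377.8776506802869 324.5895161535325 237.29695145776208 [[0.304, 0.925, 0.228, 126.515], [0.953, -0.295, -0.074, 615.458], [-0.001, 0.24, -0.971, 384.426], [0.0, 0.0, 0.0, 1.0]]
{'t': 0.15, 'joints': array([ 1.15743067e+00,  4.91408373e-01,  1.55929700e+00,  2.90058230e-05,
        1.09167434e+00, -1.05563002e-01]), 'qvel': array([-2.40313125e-04, -8.42436620e-04, -2.67639854e-03,  9.39035495e-05,
        1.63394106e-04, -1.13593300e-03]), 'tau': array([ 2.46994583e-03, -6.12894273e+01, -2.58276594e+01,  6.92771492e-02,
        4.72847081e-02, -5.39726250e-05]), 'eef_pos': array([189.23698395, 595.4917196 , 214.20817872]), 'tcp_rot': array([-3.14081269e+00, -1.08515599e-04,  2.83377658e+00]), 'ft_force': array([-0.50337667, -0.32881593,  0.16712267]), 'moment': array([-0.02248045,  0.07484929,  0.00927467]), 'grip_force': 0.0, 'opening': 1.002588667793385}
```

View pics/scene0.png

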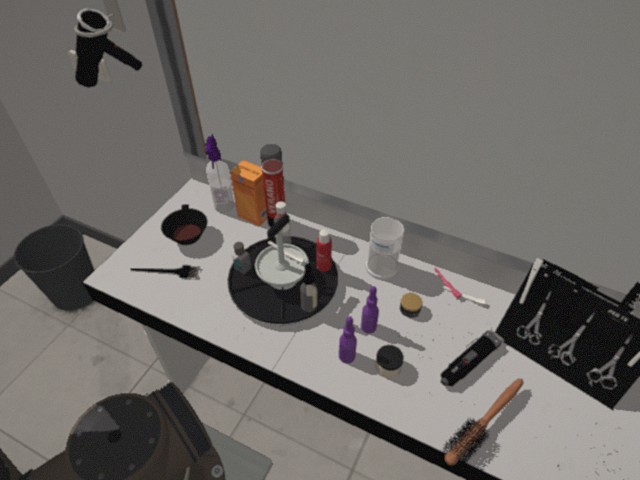

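View pics/side0.png

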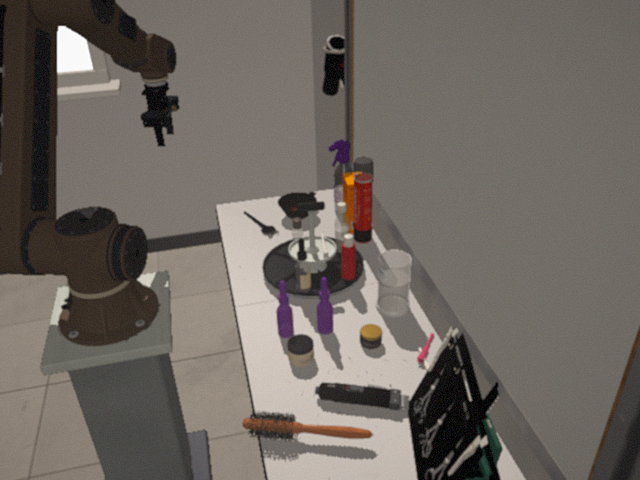

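Scene view: the tray is centred near (283,275) and the small pot (brass lid) at (411,302). The large pot is at (390,360). Purple look-alikes stand off the tray at (348,342) and (370,312). The candidate dropper on the tray is at (310,290); I'll check it with an enlarged crop.

```bash
python3 - <<'E'
import pickle,cv2,numpy as np
d=pickle.load(open("c0.pkl","rb"))
a=cv2.resize(d["scene"]["im"][195:325,215:345],(400,400),interpolation=cv2.INTER_CUBIC)
b=cv2.resize(d["side"]["im"][180:310,250:380],(400,400),interpolation=cv2.INTER_CUBIC)
cv2.imwrite("pics/crop1.png",np.clip(np.hstack([a,b])*1.5,0,255).astype(np.uint8))
E
```

```text
(no output)
```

View pics/crop1.png

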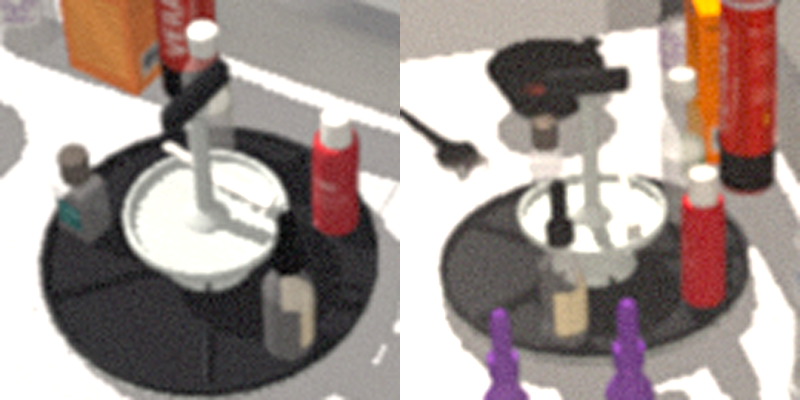

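View pics/wrist0.png

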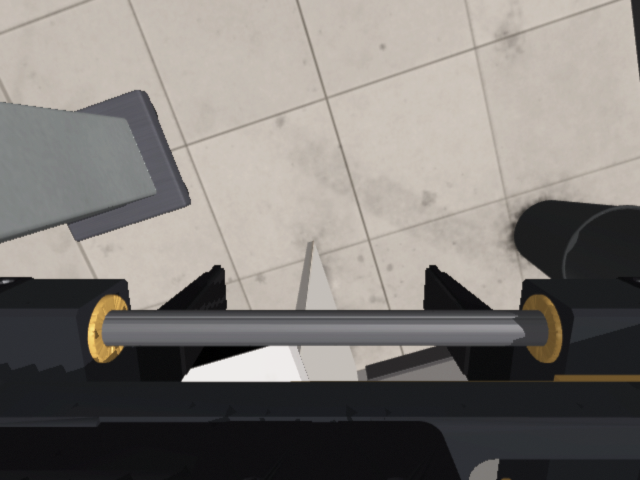

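The crop shows a clear bottle with beige serum and a black dropper bulb on the tray. In scene its base is at about (309,309) and its bulb at (308,264). This is dropper_brown: upright bulb, not purple, and standing in a bay. The empty bay is the one to its left, facing front, between the dividers at about (247,290) and (283,307). The dropper is therefore in bay 252.

```bash
python3 - <<'E'
from h import *
import pickle
d=pickle.load(open("c0.pkl","rb")); S,D=d["scene"],d["side"]
def blob(c,roi,lo,hi):
    x0,y0,x1,y1=roi; h=cv2.cvtColor(c["im"][y0:y1,x0:x1],cv2.COLOR_BGR2HSV)
    m=cv2.inRange(h,lo,hi); k=max(cv2.findContours(m,cv2.RETR_EXTERNAL,cv2.CHAIN_APPROX_NONE)[0],key=cv2.contourArea)
    return k[:,0]+[x0,y0],cv2.contourArea(k)
# pot lid (brass)
P={}
for n,c,roi in(("S",S,(395,285,428,322)),("D",D,(355,318,388,352))):
    k,a=blob(c,roi,(12,90,50),(35,255,255)); e=cv2.fitEllipse(k); P[n]=e[0]; print("pot",n,a,e,onz(c,*e[0],36).round(1), onz(c,*e[0],32).round(1))
print("pot tri",two(S,P["S"],D,P["D"]))
# dish
for n,c,roi in(("S",S,(250,238,315,295)),("D",D,(284,230,340,265))):
    k,a=blob(c,roi,(0,0,110),(180,60,255)); h=cv2.convexHull(k); e=cv2.fitEllipse(h); print("dish",n,a,e,onz(c,*e[0],78).round(1))
    P["d"+n]=e[0]
print(two(S,P["dS"],D,P["dD"]))
# handle
hS=[(268.6,234),(289,219.4)];hD=[(297,207.6),(324,205)]
for i in(0,1): print("handle",two(S,hS[i],D,hD[1-i]),two(S,hS[i],D,hD[i]), onz(S,*hS[i],208).round(0),onz(D,*hD[i],208).round(0))
for n,p in dict(drop_base=(309,306),div1=(240,291),div1b=(259,286),div2=(283,307),div2b=(283,289)).items(): print(n,onz(S,*p,28 if 'div' in n else 20).round(0))
# tray outline
for n,c,roi in(("S",S,(220,230,345,325)),("D",D,(255,230,370,300))):
    k,a=blob(c,roi,(0,0,0),(180,255,60)); e=cv2.fitEllipse(cv2.convexHull(k)); print("tray",n,a,e,onz(c,*e[0],28).round(1))
E
```

```text
pot S 276.5 ((411.17413330078125, 302.2100830078125), (17.399660110473633, 20.430147171020508), 107.57654571533203) [ 611.9 -284.1   36. ] [ 614.8 -283.6   32. ]
pot D 263.5 ((370.52801513671875, 332.1636047363281), (16.19209098815918, 20.896610260009766), 92.08531188964844) [ 614.1 -287.6   36. ] [ 615.5 -283.3   32. ]
pot tri (array([ 615.28499503, -283.451463  ,   31.89040829]), np.float64(0.6018710151498377))
dish S 1452.0 ((280.60150146484375, 262.8274230957031), (44.14460372924805, 52.28947448730469), 91.61064147949219) [548.9  42.2  78. ]
dish D 1289.5 ((311.43975830078125, 234.44122314453125), (55.65113067626953, 64.19963073730469), 0.21188709139823914) [562.7 108.5  78. ]
(array([537.87102629,  31.69149526, 116.15416014]), np.float64(27.059645910390827))
handle (array([581.87912679,  85.71568174, 162.87112082]), np.float64(44.78239902160908)) (array([515.30286774,  45.08013322, 209.48698051]), np.float64(3.9818301700882217)) [519.  47. 208.] [514.  45. 208.]
handle (array([515.68150618,  -9.26997582, 255.51335073]), np.float64(38.09430464725204)) (array([581.54321429,  28.97695746, 210.99455178]), np.float64(5.7897349323000125)) [580.  29. 208.] [585.  38. 208.]
drop_base [501. -62.  20.]
div1 [459. 111.  28.]
div1b [494.  77.  28.]
div2 [465.  -9.  28.]
div2b [512.  18.  28.]
tray S 4842.0 ((281.5850830078125, 277.4986877441406), (92.46432495117188, 109.68270111083984), 91.38093566894531) [542.8  39.3  28. ]
tray D 924.5 ((324.35064697265625, 273.3707275390625), (40.748634338378906, 83.03568267822266), 73.644775390625) [568.3 -17.6  28. ]
```

```bash
python3 - <<'E'
from h import *
import pickle
d=pickle.load(open("c0.pkl","rb")); S,D=d["scene"],d["side"]
for n,p,z in(("jar base",(381,273),0),("jar rim",(386,228),150),("purpR base",(369,328),0),("purpL base",(347,358),0),("large",(389,358),45),("clipper near",(452,380),10),("clip far",(497,340),10)): print(n,onz(S,*p,z).round(0))
for n,p,z in(("purpR",(325,330),0),("purpL",(285,332),0),("jar base",(393,308),0),("jar rim",(396,258),150),("large",(300,343),45),("wall box",(330,150),0)): print("side",n,onz(D,*p,z).round(0))
E
```

```text
jar base [ 693. -176.    0.]
jar rim [ 711. -167.  150.]
purpR base [ 521. -214.    0.]
purpL base [ 423. -200.    0.]
large [ 440. -292.   45.]
clipper near [ 472. -433.   10.]
clip far [ 618. -498.   10.]
side purpR [ 522. -211.    0.]
side purpL [ 425. -193.   -0.]
side jar base [ 711. -175.    0.]
side jar rim [ 715. -168.  150.]
side large [ 444. -290.   45.]
side wall box [799. 830.   0.]
```

Request:
{"fn": "arm_command", "kwargs": {
  "targets": [
    [0,0,-50,-6,1],
    [0,0,-100,-12,1],
    [-20,-15,-140,-17.6,1],
    [-60,-40,-150,-17.6,1],
    [-100,-65,-150,-17.6,1]
  ]
}}

```text
t: 0.65
eef_pos: [265.4, 502.8, 366.5]
tcp_rot: [3.139, 0.002, -3.14]
ft_force: [1.2, 0.5, -0.5]
opening: 0.998
grip_force: 0.0
```

Request:
{"fn": "arm_command", "kwargs": {
  "targets": [
    [-31,-38,0,0,1],
    [-62,-76,0,0,1],
    [-93,-114,0,0,1],
    [-124,-152,0,0,1],
    [-155,-190,0,0,1]
  ]
}}

```text
t: 1.15
eef_pos: [420.6, 311.6, 364.7]
tcp_rot: [3.141, -0.0, 3.141]
ft_force: [0.3, 0.4, 0.3]
opening: 1.003
grip_force: 0.0
```

Request:
{"fn": "arm_command", "kwargs": {
  "targets": [
    [-31,-38,0,0,1],
    [-62,-76,0,0,1],
    [-93,-114,0,0,1],
    [-124,-152,0,0,1],
    [-155,-190,0,0,1]
  ]
}}

```text
t: 1.65
eef_pos: [575.6, 121.4, 364.5]
tcp_rot: [3.141, -0.0, 3.141]
ft_force: [0.4, 0.4, -0.9]
opening: 1.003
grip_force: 0.0
```

Request:
{"fn": "arm_command", "kwargs": {
  "targets": [
    [-31,-38,0,0,1],
    [-62,-70,0,0,1],
    [-75,-85,0,0,1],
    [-75,-85,0,0,1],
    [-75,-85,0,0,1]
  ]
}}

```text
t: 2.15
eef_pos: [649.4, 38.2, 364.1]
tcp_rot: [3.141, -0.001, 3.14]
ft_force: [0.8, 0.2, -0.9]
opening: 1.002
grip_force: 0.0
```

```bash
python3 - <<'E'
from h import *
import pickle
print(env.state()["eef_pos"],env.state()["tcp_rot"],env.state()["joints"])
d=cam("wrist"); cv2.imwrite("pics/w1.png",d["im"]); pickle.dump(d,open("w1.pkl","wb"))
E
```

```text
[649.40239404  38.21541663 364.11335989] [ 3.14122735e+00 -9.76329992e-04  3.14037854e+00] [-4.28337264e-02  4.30715955e-01  1.26488551e+00  3.26867539e-04
  1.44698188e+00 -1.61245629e+00]
```

View pics/w1.png

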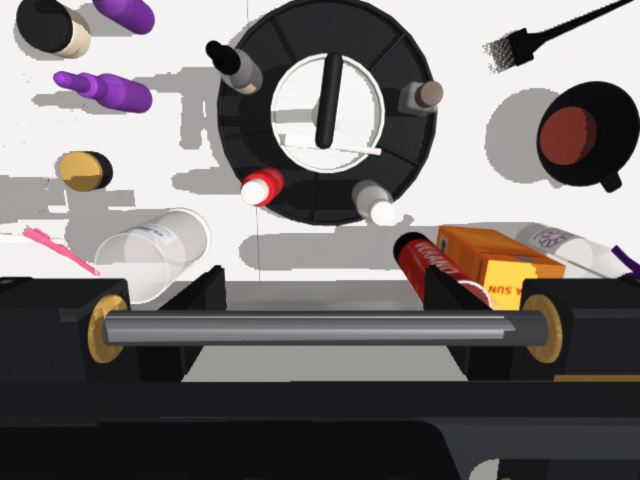

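Wrist view (up is front): tray centre at about (327,112), handle from (334,55) to (325,147), dropper at (236,68). The empty bay is at the top, between the dividers at (275,20) and (383,30), and the small pot's lid is at (80,171).

```bash
cat > m.py <<'E'
from h import *
def measure(c):
    im=c["im"]; h=cv2.cvtColor(im,cv2.COLOR_BGR2HSV)
    # dish: fit ellipse to white blob hull
    m=cv2.inRange(h[45:180,262:395],(0,0,150),(180,70,255)); k=np.vstack([q for q in cv2.findContours(m,cv2.RETR_EXTERNAL,cv2.CHAIN_APPROX_NONE)[0] if cv2.contourArea(q)>300])
    e=cv2.fitEllipse(cv2.convexHull(k)+np.array([262,45])); print("dish",e,onz(c,*e[0],78).round(1))
E
python3 - <<'E'
from m import *
import pickle
c=pickle.load(open("w1.pkl","rb")); measure(c)
h=cv2.cvtColor(c["im"],cv2.COLOR_BGR2HSV)
# handle
roi=(305,45,355,155); m=cv2.inRange(h[roi[1]:roi[3],roi[0]:roi[2]],(0,0,0),(180,255,70))
m[:12]*=0
k=max(cv2.findContours(m,cv2.RETR_EXTERNAL,cv2.CHAIN_APPROX_NONE)[0],key=cv2.contourArea)[:,0]+[roi[0],roi[1]]
W=np.array([onz(c,*p,216)[:2] for p in k.astype(float)],np.float32); r=cv2.minAreaRect(W); print("handle",r)
l=cv2.fitLine(W,cv2.DIST_L2,0,.01,.01).ravel(); print(l, np.degrees(np.arctan(l[1]/l[0])))
# tray outline: dark mask hull
m=cv2.inRange(h,(0,0,0),(180,255,75)); m[:, :215]=0; m[:,440:]=0; m[235:]=0
k=max(cv2.findContours(m,cv2.RETR_EXTERNAL,cv2.CHAIN_APPROX_NONE)[0],key=cv2.contourArea)[:,0]
k=cv2.convexHull(k)[:,0]; k=k[k[:,1]>3]
W=np.array([onz(c,*p,28)[:2] for p in k.astype(float)])
A=np.c_[2*W,np.ones(len(W))]; s=np.linalg.lstsq(A,(W**2).sum(1),rcond=None)[0]; print("tray",s[:2],np.sqrt(s[2]+s[0]**2+s[1]**2))
ctr=np.array([548,38.])
for n,p in dict(d1=(275,20),d2=(383,30),d3=(245,147),d4=(322,218)).items():
    w=onz(c,*p,28)[:2]-ctr; print(n,w.round(1),np.degrees(np.arctan2(w[1],w[0]))%360)
m=cv2.inRange(h,(12,90,50),(35,255,255))[150:192,55:115]
k=max(cv2.findContours(m,cv2.RETR_EXTERNAL,cv2.CHAIN_APPROX_NONE)[0],key=cv2.contourArea)+np.array([55,150]);e=cv2.fitEllipse(k);print("pot",e,onz(c,*e[0],36),onz(c,*e[0],32))
E
```

```text
dish ((328.3450927734375, 113.7194595336914), (115.07212829589844, 121.35559844970703), 153.33128356933594) [549.4  42.2  78. ]
handle ((551.7767944335938, 40.392581939697266), (14.103591918945312, 70.15260314941406), 82.29849243164062)
[ 9.9042284e-01 -1.3806733e-01  5.5021857e+02  4.0812023e+01] -7.936027
tray [550.87977221  40.11548421] 140.02998065963322
d1 [-110.5  -59.9] 208.45589211507394
d2 [-99.3  71.1] 144.39551469254747
d3 [  38.8 -104. ] 290.44436845192405
d4 [133.1  -4. ] 358.297862477146
pot ((80.80481719970703, 170.8585205078125), (37.98122024536133, 43.91605758666992), 116.98918914794922) [ 616.50166132 -279.78858967   36.        ] [ 616.76525249 -282.33806779   32.        ]
```

Request:
{"fn": "arm_command", "kwargs": {
  "targets": [
    [5,-49,0,0,1],
    [10,-98,0,0,1],
    [15,-147,0,0,1],
    [20,-196,0,0,1],
    [25,-245,0,0,1]
  ]
}}

```text
t: 2.7
eef_pos: [623.8, -207.0, 365.4]
tcp_rot: [-3.141, 0.001, -3.14]
ft_force: [0.1, 0.3, 1.0]
opening: 1.0
grip_force: 0.0
```

Request:
{"fn": "arm_command", "kwargs": {
  "targets": [
    [4,-40,0,0,1],
    [8,-76,20,0,1],
    [8,-76,70,0,1],
    [8,-76,120,0,1],
    [8,-76,160,0,1]
  ]
}}

```text
t: 3.2
eef_pos: [615.7, -281.3, 202.6]
tcp_rot: [3.141, -0.001, -3.141]
ft_force: [1.2, -0.6, -0.5]
opening: 1.002
grip_force: 0.0
```

```bash
python3 - <<'E'
from h import *
s=env.state();print(s["eef_pos"],s["tcp_rot"],s["joints"])
c=cam("wrist"); cv2.imwrite("pics/w2.png",c["im"])
h=cv2.cvtColor(c["im"],cv2.COLOR_BGR2HSV); m=cv2.inRange(h,(12,90,50),(35,255,255)); m[:, :230]=0; m[:,420:]=0
k=max(cv2.findContours(m,cv2.RETR_EXTERNAL,cv2.CHAIN_APPROX_NONE)[0],key=cv2.contourArea);print(cv2.boundingRect(k)); e=cv2.fitEllipse(k);print(e,onz(c,*e[0],36),onz(c,*e[0],32))
E
```

```text
[ 615.72045084 -281.2725015   202.60045246] [ 3.14082079e+00 -8.21014842e-04 -3.14136773e+00] [-5.26119190e-01  5.77560906e-01  1.43266123e+00  2.81555046e-04
  1.13246819e+00 -2.09725976e+00]
(296, 190, 56, 56)
((323.4494934082031, 217.78672790527344), (54.98738098144531, 55.2878303527832), 11.61313247680664) [ 614.63846989 -282.76686423   36.        ] [ 615.40646728 -282.77913048   32.        ]
```

View pics/w2.png

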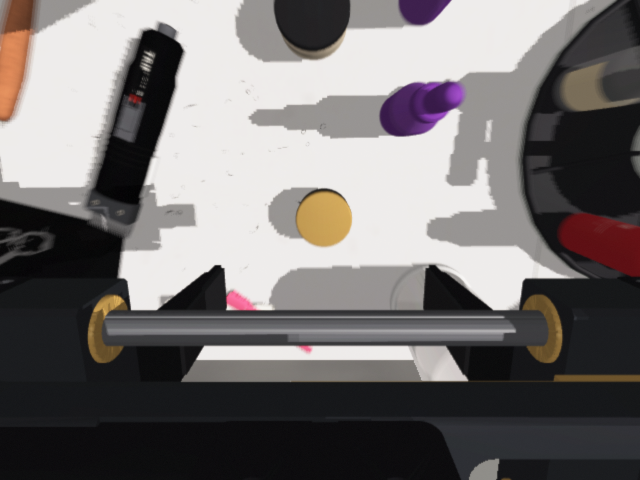

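The pot's lid is centred between the fingers at (323,218), world (614.7,-282.8). Descending.

Request:
{"fn": "arm_command", "kwargs": {
  "targets": [
    [1,-1.5,40,-6,1],
    [1,-1.5,80,-6,1],
    [1,-1.5,120,-6,1],
    [1,-1.5,155,-6,1],
    [1,-1.5,180,-6,1]
  ]
}}

```text
t: 3.75
eef_pos: [615.7, -283.0, 24.0]
tcp_rot: [3.141, -0.0, -3.036]
ft_force: [0.8, 0.4, 0.2]
opening: 1.007
grip_force: 0.0
```

Request:
{"fn": "arm_command", "kwargs": {
  "targets": [
    [0,0,14,0,1],
    [0,0,14,0,0.5],
    [0,0,14,0,0.4],
    [0,0,14,0,0.3],
    [0,0,14,0,0.3]
  ]
}}

```text
t: 4.25
eef_pos: [616.1, -284.6, 12.1]
tcp_rot: [-3.14, 0.002, -3.037]
ft_force: [0.7, 0.1, 0.5]
opening: 0.717
grip_force: 0.0
```

Request:
{"fn": "arm_command", "kwargs": {
  "targets": [
    [0,0,0,0,0.3],
    [0,0,0,0,0.3],
    [0,0,0,0,0.3]
  ]
}}

```text
t: 4.55
eef_pos: [615.6, -284.3, 11.1]
tcp_rot: [-3.141, 0.0, -3.038]
ft_force: [-0.1, 1.5, 5.1]
opening: 0.549
grip_force: 30.0
```

Request:
{"fn": "arm_command", "kwargs": {
  "targets": [
    [0,0,-30,0,0.3],
    [0,0,-80,0,0.3],
    [0,0,-130,0,0.3],
    [0,0,-180,3,0.3],
    [0,0,-230,6,0.3]
  ]
}}

```text
t: 5.05
eef_pos: [615.1, -284.2, 242.6]
tcp_rot: [3.141, -0.0, 3.139]
ft_force: [0.6, -0.7, -0.3]
opening: 0.547
grip_force: 30.0
```

Request:
{"fn": "arm_command", "kwargs": {
  "targets": [
    [22,44,-10,0,0.3],
    [44,88,-20,0,0.3],
    [65,132,-20,0,0.3],
    [86,176,-20,0,0.3],
    [107,220,-20,0,0.3]
  ]
}}

```text
t: 5.55
eef_pos: [507.3, -62.8, 260.7]
tcp_rot: [3.142, 0.0, 3.141]
ft_force: [0.7, 0.5, -0.5]
opening: 0.546
grip_force: 30.0
```

Request:
{"fn": "arm_command", "kwargs": {
  "targets": [
    [21,44,0,0,0.3],
    [40,80,0,4,0.3],
    [56,119,0,8,0.3],
    [56,119,0,8,0.3],
    [56,119,0,8,0.3]
  ]
}}

```text
t: 6.05
eef_pos: [452.6, 55.3, 260.9]
tcp_rot: [-3.142, 0.001, 3.004]
ft_force: [0.7, -0.2, -0.3]
opening: 0.547
grip_force: 30.0
```

```bash
python3 - <<'E'
from h import *
s=env.state();print(s["eef_pos"],s["tcp_rot"],s["joints"],s["opening"])
c=cam("scene"); w=cam("wrist")
cv2.imwrite("pics/v3.png",np.hstack([cv2.resize(c["im"][180:340,200:360],(400,400)),cv2.resize(w["im"][:300],(400,300))]) if 0 else cv2.resize(c["im"][180:340,190:390],(800,600),interpolation=cv2.INTER_CUBIC))
E
```

```text
[452.59489166  55.25277812 260.8552779 ] [-3.14154981e+00  6.42231984e-04  3.00402860e+00] [-2.34912051e-02  1.95964644e-01  1.88866164e+00 -1.32860941e-04
  1.05633319e+00 -1.45665812e+00] 0.547059684963904
```

View pics/v3.png

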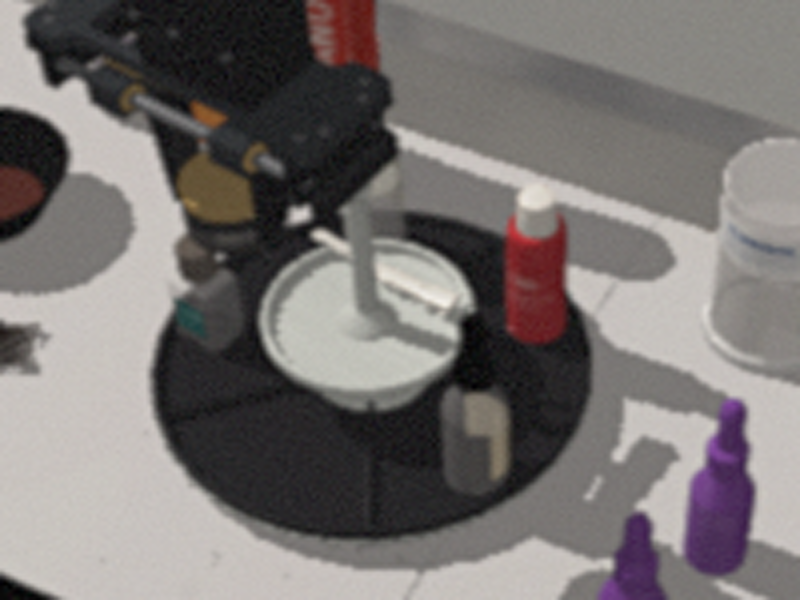

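The pot hangs level in the fingers above the front of the tray. Before lowering, I'll check that the gripper body clears the neighbouring bottles.

```bash
python3 - <<'E'
from h import *
import pickle
c=pickle.load(open("w1.pkl","rb")); ctr=np.array([551,41.]); a=np.radians(172.1); e=np.array([np.cos(a),np.sin(a)]); l=np.array([-e[1],e[0]])
for n,p,z in(("drop bulb",(213,47),178),("drop base",(246,83),20),("flacon cap",(431,94),110),("flac base",(412,96),20)):
    w=onz(c,*p,z)[:2]; print(n,w.round(0),"radial",((w-ctr)@e).round(1),"lateral",((w-ctr)@l).round(1))
E
```

```text
drop bulb [502. -58.] radial 35.1 lateral 105.3
drop base [508. -62.] radial 28.9 lateral 108.2
flacon cap [532. 150.] radial 33.7 lateral -105.9
flac base [524. 150.] radial 42.2 lateral -104.3
```

Request:
{"fn": "arm_command", "kwargs": {
  "targets": [
    [2,0,40,0,0.3],
    [2,0,80,0,0.3],
    [2,0,120,0,0.3],
    [2,0,155,0,0.3],
    [2,0,185,0,0.3]
  ]
}}

```text
t: 6.65
eef_pos: [450.9, 53.8, 73.7]
tcp_rot: [-3.142, -0.001, 3.0]
ft_force: [0.4, -0.0, -0.9]
opening: 0.55
grip_force: 30.0
```

Request:
{"fn": "arm_command", "kwargs": {
  "targets": [
    [0,0,15,0,0.3],
    [0,0,28,0,0.3],
    [0,0,36,0,0.3],
    [0,0,41,0,0.3],
    [0,0,43,0,0.3]
  ]
}}

```text
t: 7.15
eef_pos: [450.9, 54.6, 32.4]
tcp_rot: [3.142, -0.0, 3.001]
ft_force: [0.3, -0.2, -0.8]
opening: 0.546
grip_force: 30.0
```

Request:
{"fn": "arm_command", "kwargs": {
  "targets": [
    [0,0,0.5,0,0.3],
    [0,0,1,0,0.3]
  ]
}}

```text
t: 7.35
eef_pos: [451.0, 55.0, 32.0]
tcp_rot: [3.141, 0.001, 3.001]
ft_force: [1.2, 0.4, -0.9]
opening: 0.549
grip_force: 30.0
```

Request:
{"fn": "arm_command", "kwargs": {
  "targets": [
    [0,0,0.7,0,0.3],
    [0,0,1.4,0,0.3],
    [0,0,1.4,0,0.3]
  ]
}}

```text
t: 7.65
eef_pos: [451.0, 55.1, 31.3]
tcp_rot: [3.141, 0.002, 3.002]
ft_force: [-2.4, -0.7, 14.2]
opening: 0.549
grip_force: 30.0
```

Request:
{"fn": "arm_command", "kwargs": {
  "targets": [
    [0,0,-0.5,0,0.65],
    [0,0,-1,0,0.75],
    [0,0,-1,0,0.75],
    [0,0,-15,0,0.75],
    [0,0,-45,0,0.75]
  ]
}}

```text
t: 8.15
eef_pos: [449.8, 55.1, 74.3]
tcp_rot: [-3.141, -0.004, 3.001]
ft_force: [1.4, -0.7, 0.1]
opening: 0.751
grip_force: 0.0
```

Request:
{"fn": "arm_command", "kwargs": {
  "targets": [
    [15,0,0,0,0.2],
    [28,0,0,0,0.2],
    [37,0,0,0,0.2],
    [37,0,0,0,0.2],
    [37,0,0,0,0.2]
  ]
}}

```text
t: 8.65
eef_pos: [414.3, 60.3, 75.0]
tcp_rot: [3.142, -0.0, 3.002]
ft_force: [0.8, 0.2, -0.3]
opening: 0.382
grip_force: 0.0
```

```bash
python3 - <<'E'
from h import *
s=env.state();print(s["eef_pos"],s["tcp_rot"],s["joints"],s["opening"])
c=cam("scene"); cv2.imwrite("pics/v4.png",cv2.resize(c["im"][180:340,190:390],(800,600),interpolation=cv2.INTER_CUBIC))
h=cv2.cvtColor(c["im"],cv2.COLOR_BGR2HSV); m=cv2.inRange(h,(12,90,50),(35,255,255))[240:330,220:330]
k=max(cv2.findContours(m,cv2.RETR_EXTERNAL,cv2.CHAIN_APPROX_NONE)[0],key=cv2.contourArea)+np.array([220,240]); e=cv2.fitEllipse(k);print(cv2.boundingRect(k),e,onz(c,*e[0],54))
E
```

```text
[414.25036631  60.29236203  74.9815979 ] [ 3.14153111e+00 -2.11495845e-04  3.00151388e+00] [-1.36083023e-02  4.42569741e-01  2.19134920e+00  1.80386479e-04
  5.07875766e-01 -1.44448347e+00] 0.3820916307452895
(246, 289, 6, 12) ((251.0165252685547, 296.1944885253906), (8.483902931213379, 13.538588523864746), 158.58306884765625) [442.55466152  65.02228497  54.        ]
```

View pics/v4.png

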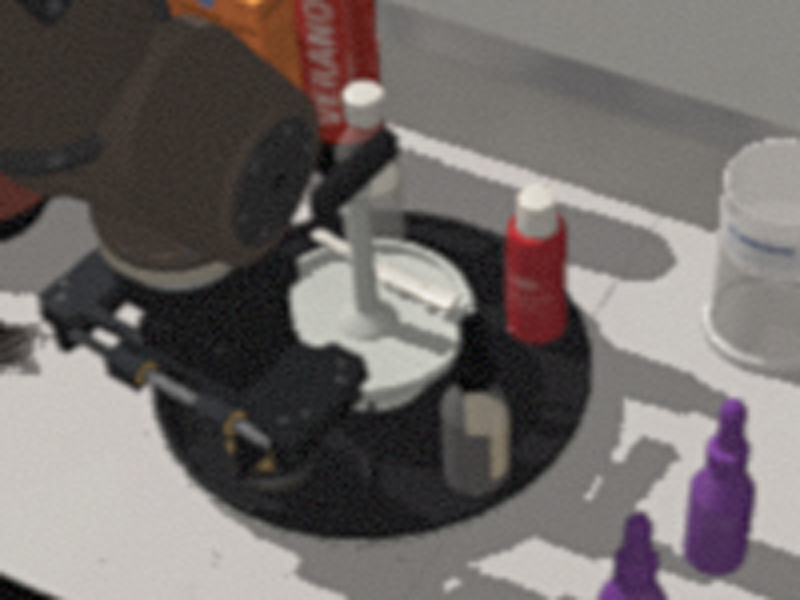

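The pot stands in the bay at crop (285,460), with the fingers outside it. Lowering, then pushing inward.

Request:
{"fn": "arm_command", "kwargs": {
  "targets": [
    [0,0,12,0,0.2],
    [0,0,26,0,0.2],
    [0,0,38,0,0.2],
    [0,0,38,0,0.2]
  ]
}}

```text
t: 9.1
eef_pos: [413.9, 60.2, 36.0]
tcp_rot: [-3.141, -0.002, 3.001]
ft_force: [0.9, 0.2, 0.4]
opening: 0.203
grip_force: 0.0
```

Request:
{"fn": "arm_command", "kwargs": {
  "targets": [
    [-4,0,0,0,0.2],
    [-8,0,0,0,0.2],
    [-12,0,0,0,0.2],
    [-16,0,0,0,0.2],
    [-20,0,0,0,0.2]
  ]
}}

```text
t: 9.6
eef_pos: [434.4, 57.4, 37.5]
tcp_rot: [3.141, 0.001, 3.001]
ft_force: [0.5, 0.1, -0.6]
opening: 0.197
grip_force: 0.2
```

Request:
{"fn": "arm_command", "kwargs": {
  "targets": [
    [-3,0,0,0,0.2],
    [-6,0,0,0,0.2],
    [-9,0,0,0,0.2],
    [-12,0,0,0,0.2],
    [-12,0,0,0,0.2]
  ]
}}

```text
t: 10.1
eef_pos: [446.2, 55.7, 37.2]
tcp_rot: [3.141, 0.0, 3.001]
ft_force: [0.6, 0.1, 0.7]
opening: 0.202
grip_force: 0.0
```

Request:
{"fn": "arm_command", "kwargs": {
  "targets": [
    [-1,0,0,0,0.2],
    [-2,0,0,0,0.2],
    [-3,0,0,0,0.2],
    [-3,0,0,0,0.2]
  ]
}}

```text
t: 10.5
eef_pos: [448.8, 55.3, 37.2]
tcp_rot: [3.141, 0.0, 3.001]
ft_force: [-0.5, 0.5, 0.1]
opening: 0.2
grip_force: 0.0
```

Request:
{"fn": "arm_command", "kwargs": {
  "targets": [
    [-1,0,0,0,0.2],
    [-2,0,0,0,0.2],
    [-2,0,0,0,0.2]
  ]
}}

```text
t: 10.8
eef_pos: [450.7, 55.1, 37.2]
tcp_rot: [3.142, -0.0, 3.001]
ft_force: [-0.9, 0.7, 0.6]
opening: 0.2
grip_force: 0.2
```

```bash
python3 - <<'E'
from h import *
c=cam("scene"); s=cam("side"); a=cv2.resize(c["im"][190:330,210:350],(400,400),interpolation=cv2.INTER_CUBIC); b=cv2.resize(s["im"][180:310,250:380],(400,400),interpolation=cv2.INTER_CUBIC)
cv2.imwrite("pics/v5.png",np.clip(np.hstack([a,b])*1.4,0,255).astype(np.uint8))
E
```

```text
(no output)
```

View pics/v5.png

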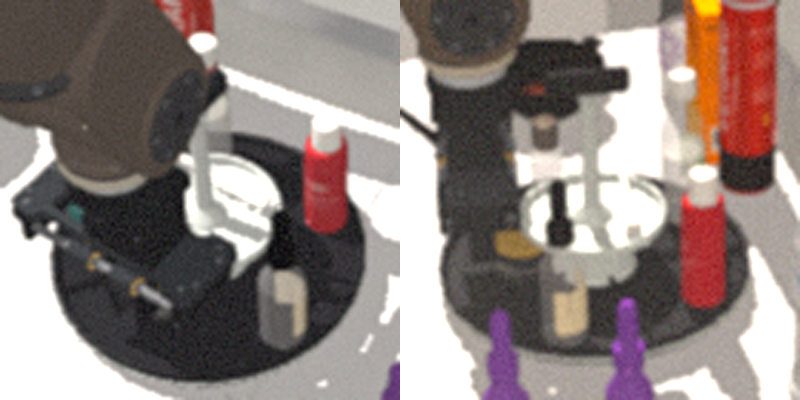

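The pot is sliding in under the dish and the force is still negligible. Continuing in small steps until the hub pushes back.

Request:
{"fn": "arm_command", "kwargs": {
  "targets": [
    [-1,0,0,0,0.2],
    [-1,0,0,0,0.2],
    [-1,0,0,0,0.2]
  ]
}}

```text
t: 11.2
eef_pos: [451.4, 55.0, 37.2]
tcp_rot: [3.142, -0.001, 3.001]
ft_force: [-3.1, 1.1, 1.5]
opening: 0.203
grip_force: 1.1
```

Request:
{"fn": "arm_command", "kwargs": {
  "targets": [
    [-1,0,0,0,0.2],
    [-1,0,0,0,0.2],
    [-1,0,0,0,0.2]
  ]
}}

```text
t: 11.5
eef_pos: [452.1, 54.9, 37.2]
tcp_rot: [-3.142, -0.001, 3.001]
ft_force: [-4.7, 1.8, 3.2]
opening: 0.202
grip_force: 2.4
```

```bash
python3 - <<'E'
from h import *
s=env.state();print(s["eef_pos"],s["ft_force"])
D=cam("side"); h=cv2.cvtColor(D["im"],cv2.COLOR_BGR2HSV); m=cv2.inRange(h,(12,90,40),(35,255,255))[240:275,270:300]
ys,xs=np.nonzero(m); print(xs.min()+270,xs.max()+270,ys.min()+240,ys.max()+240,len(xs))
for q in ((xs.min()+270,ys.mean()+240),((xs.min()+xs.max())/2+270,ys.max()+240)): print(onz(D,*q,54))
for r in (66,70,75,80):
    p=np.array([551+r*np.cos(3.004),41+r*np.sin(3.004)]); print(r,proj(D,[*p,56]),proj(D,[p[0],p[1]-26.5,56]),proj(D,[p[0]-26.5,p[1],56]))
E
```

```text
[452.073943    54.85856528  37.18289601] [-4.67408137  1.83032038  3.23442583]
281 295 254 263 103
[461.30249719  43.76441167  54.        ]
[476.4746439   20.84267346  54.        ]
66 (np.float64(289.21593607479076), np.float64(256.07743231002894)) (np.float64(291.0682127672768), np.float64(261.3291551340594)) (np.float64(279.76619918514706), np.float64(257.5510615475973))
70 (np.float64(287.7692574313983), np.float64(256.1898199502956)) (np.float64(289.6025068333084), np.float64(261.4440274062429)) (np.float64(278.3133341537032), np.float64(257.66406632651274))
75 (np.float64(285.9601600185581), np.float64(256.3303626963783)) (np.float64(287.7696052888832), np.float64(261.5876780255229)) (np.float64(276.4964982420994), np.float64(257.80538099516593))
80 (np.float64(284.15022972635336), np.float64(256.4709701460818)) (np.float64(285.9358486007501), np.float64(261.73139566527294)) (np.float64(274.6788233191897), np.float64(257.9467609226595))
```

The hub holds at about 5 N, and the lid edge in the side view agrees with r≈66. Backing off and lifting.

Request:
{"fn": "arm_command", "kwargs": {
  "targets": [
    [1,0,0,0,0.2],
    [4,0,0,0,0.2],
    [12,0,0,0,0.2],
    [22,0,0,0,0.2],
    [32,0,0,0,0.2]
  ]
}}

```text
t: 12.05
eef_pos: [420.0, 59.4, 37.2]
tcp_rot: [3.141, 0.0, 3.001]
ft_force: [0.0, -0.0, -1.1]
opening: 0.2
grip_force: 0.0
```

Request:
{"fn": "arm_command", "kwargs": {
  "targets": [
    [0,0,-40,0,0.2],
    [0,0,-90,0,0.2],
    [0,0,-140,0,0.4],
    [0,0,-190,0,0.6],
    [0,0,-240,0,0.6]
  ]
}}

```text
t: 12.55
eef_pos: [419.7, 59.4, 279.3]
tcp_rot: [3.141, 0.0, 3.001]
ft_force: [0.5, -0.7, -0.4]
opening: 0.399
grip_force: 0.0
```

Request:
{"fn": "arm_command", "kwargs": {
  "targets": [
    [-25,0,-40,0,0.6],
    [-65,0,-70,0,0.6],
    [-110,0,-85,0,0.6],
    [-155,0,-85,0,0.6],
    [-200,0,-85,0,0.6]
  ]
}}

```text
t: 13.05
eef_pos: [620.2, 31.2, 362.5]
tcp_rot: [3.141, 0.001, 3.001]
ft_force: [1.1, -0.2, 0.5]
opening: 0.599
grip_force: 0.0
```

Request:
{"fn": "arm_command", "kwargs": {
  "targets": [
    [-30,0,0,0,0.6],
    [-30,0,0,0,0.6],
    [-30,0,0,0,0.6]
  ]
}}

```text
t: 13.35
eef_pos: [648.3, 27.2, 361.1]
tcp_rot: [-3.142, -0.002, 3.001]
ft_force: [0.6, -0.5, 1.4]
opening: 0.6
grip_force: 0.0
```

```bash
cat > lk.py <<'E'
from h import *
import pickle,sys
print(env.state()["eef_pos"],env.state()["tcp_rot"],env.state()["joints"])
c=cam("wrist"); pickle.dump(c,open(sys.argv[1]+".pkl","wb")); cv2.imwrite("pics/"+sys.argv[1]+".png",c["im"])
h=cv2.cvtColor(c["im"],cv2.COLOR_BGR2HSV)
m=cv2.inRange(h,(0,0,0),(180,255,70))
# handle: dark pixels inside the 50-px disc round the projected grip point
g=np.zeros_like(m); u=tuple(int(v) for v in proj(c,[551,41,212])); q=tuple(int(v) for v in proj(c,[551,41,78])); print(u,q)
hd=max(cv2.findContours(m[max(u[1]-62,0):u[1]+62,u[0]-35:u[0]+35],cv2.RETR_EXTERNAL,cv2.CHAIN_APPROX_NONE)[0],key=lambda k:cv2.contourArea(k) if cv2.contourArea(k)<3000 else 0)[:,0]+[u[0]-35,max(u[1]-62,0)]
W=np.array([onz(c,*p,214)[:2] for p in hd.astype(float)],np.float32); print("handle",cv2.minAreaRect(W)); l=cv2.fitLine(W,cv2.DIST_L2,0,.01,.01).ravel(); print(np.degrees(np.arctan(l[1]/l[0])))
E
python3 lk.py w6
```

```text
[648.28508784  27.15881291 361.12309836] [-3.14155168e+00 -1.74308837e-03  3.00124625e+00] [-5.99120954e-02  4.29431638e-01  1.27438962e+00  1.00068647e-04
  1.43951214e+00 -1.49037524e+00]
(325, 102) (325, 115)
handle ((550.1863403320312, 40.48665237426758), (13.742239952087402, 72.1787338256836), 82.21529388427734)
-7.6700187
```

Request:
{"fn": "arm_command", "kwargs": {
  "targets": [
    [45,0,0,0,0.5],
    [85,0,0,0,0.5],
    [99,0,20,0,0.5],
    [99,0,60,0,0.5],
    [99,0,100,0,0.5]
  ]
}}

```text
t: 13.9
eef_pos: [549.1, 41.4, 262.9]
tcp_rot: [3.141, 0.004, 3.002]
ft_force: [0.5, -0.2, -0.9]
opening: 0.501
grip_force: 0.0
```

Request:
{"fn": "arm_command", "kwargs": {
  "targets": [
    [0,0,35,0,0.5],
    [0,0,60,0,0.5],
    [0,0,70,0,0.5],
    [0,0,70,0,0.4],
    [0,0,70,0,0.3]
  ]
}}

```text
t: 14.4
eef_pos: [550.9, 41.0, 193.7]
tcp_rot: [3.141, 0.002, 3.002]
ft_force: [-0.7, -0.5, -0.5]
opening: 0.384
grip_force: 0.0
```

Request:
{"fn": "arm_command", "kwargs": {
  "targets": [
    [0,0,0,0,0.25],
    [0,0,0,0,0.2],
    [0,0,0,0,0.1],
    [0,0,0,0,0.05],
    [0,0,0,0,0.05]
  ]
}}

```text
t: 14.9
eef_pos: [551.0, 40.9, 193.1]
tcp_rot: [3.141, 0.001, 3.001]
ft_force: [-0.8, 0.3, 6.6]
opening: 0.177
grip_force: 30.0
```

Handle gripped at 30 N. Turning gently.

Request:
{"fn": "arm_command", "kwargs": {
  "targets": [
    [0,0,0,0.3,0.05],
    [0,0,0,0.9,0.05],
    [0,0,0,1.8,0.05],
    [0,0,0,3,0.05],
    [0,0,0,4.5,0.05]
  ]
}}

```text
t: 15.4
eef_pos: [551.0, 40.8, 193.0]
tcp_rot: [3.142, 0.001, 2.922]
ft_force: [-1.0, -1.5, 7.1]
opening: 0.177
grip_force: 30.0
```

Request:
{"fn": "arm_command", "kwargs": {
  "targets": [
    [0,0,0,1.8,0.05],
    [0,0,0,3.8,0.05],
    [0,0,0,6,0.05],
    [0,0,0,8.2,0.05],
    [0,0,0,10.5,0.05]
  ]
}}

```text
t: 15.9
eef_pos: [550.9, 40.6, 193.0]
tcp_rot: [-3.141, 0.001, 2.738]
ft_force: [-1.2, -3.0, 6.7]
opening: 0.176
grip_force: 30.0
```

Request:
{"fn": "arm_command", "kwargs": {
  "targets": [
    [0,0,0,2.3,0.05],
    [0,0,0,4.6,0.05],
    [0,0,0,7,0.05],
    [0,0,0,9.4,0.05],
    [0,0,0,11.8,0.05]
  ]
}}

```text
t: 16.4
eef_pos: [550.8, 40.4, 193.0]
tcp_rot: [-3.141, 0.001, 2.532]
ft_force: [-3.0, -4.4, 7.6]
opening: 0.176
grip_force: 30.0
```

Request:
{"fn": "arm_command", "kwargs": {
  "targets": [
    [0,0,0,2.4,0.05],
    [0,0,0,4.8,0.05],
    [0,0,0,7.2,0.05],
    [0,0,0,9.6,0.05],
    [0,0,0,12,0.05]
  ]
}}

```text
t: 16.9
eef_pos: [550.6, 40.2, 193.0]
tcp_rot: [-3.141, 0.001, 2.323]
ft_force: [-3.4, -4.8, 8.2]
opening: 0.175
grip_force: 30.0
```

Request:
{"fn": "arm_command", "kwargs": {
  "targets": [
    [0,0,0,2.4,0.05],
    [0,0,0,4.8,0.05],
    [0,0,0,7.2,0.05],
    [0,0,0,9.6,0.05],
    [0,0,0,12,0.05]
  ]
}}

```text
t: 17.4
eef_pos: [550.4, 40.0, 193.0]
tcp_rot: [-3.141, 0.001, 2.113]
ft_force: [-5.6, -6.5, 8.7]
opening: 0.18
grip_force: 30.0
```

Request:
{"fn": "arm_command", "kwargs": {
  "targets": [
    [0,0,0,2.4,0.05],
    [0,0,0,4.8,0.05],
    [0,0,0,7,0.05],
    [0,0,0,8.8,0.05],
    [0,0,0,10.4,0.05]
  ]
}}

```text
t: 17.9
eef_pos: [550.1, 39.9, 193.0]
tcp_rot: [-3.14, 0.001, 1.932]
ft_force: [-6.6, -7.6, 9.9]
opening: 0.178
grip_force: 30.0
```

Request:
{"fn": "arm_command", "kwargs": {
  "targets": [
    [0,0,0,1.3,0.05],
    [0,0,0,2.4,0.05],
    [0,0,0,3.2,0.05],
    [0,0,0,3.6,0.05],
    [0,0,0,3.8,0.05]
  ]
}}

```text
t: 18.4
eef_pos: [550.0, 39.9, 193.0]
tcp_rot: [-3.14, 0.001, 1.867]
ft_force: [-7.0, -8.2, 9.7]
opening: 0.178
grip_force: 30.0
```

Request:
{"fn": "arm_command", "kwargs": {
  "targets": [
    [0,0,0,0,0.05],
    [0,0,0,0,0.05],
    [0,0,0,0,0.05]
  ]
}}

```text
t: 18.7
eef_pos: [550.0, 39.9, 193.0]
tcp_rot: [-3.14, 0.001, 1.867]
ft_force: [-6.7, -7.8, 9.5]
opening: 0.18
grip_force: 30.0
```

```bash
python3 - <<'E'
from h import *
s=env.state();print(s["eef_pos"],np.degrees(s["tcp_rot"]),s["ft_force"])
c=cam("scene"); s=cam("side"); w=cam("wrist"); cv2.imwrite("pics/w7.png",w["im"])
a=cv2.resize(c["im"][190:330,210:350],(400,400),interpolation=cv2.INTER_CUBIC); b=cv2.resize(s["im"][180:310,250:380],(400,400),interpolation=cv2.INTER_CUBIC)
cv2.imwrite("pics/v7.png",np.clip(np.hstack([a,b])*1.4,0,255).astype(np.uint8))
for z in (20,178): print(z,"expected bottle px",[np.round(v) for v in proj(c,[551-112,41,z])],[np.round(v) for v in proj(s,[551-112,41,z])])
E
```

```text
[550.03525786  39.89397898 193.0337345 ] [-1.79915196e+02  8.37178350e-02  1.06989530e+02] [-6.73507797 -7.76028918  9.48936307]
20 expected bottle px [np.float64(260.0), np.float64(309.0)] [np.float64(274.0), np.float64(271.0)]
178 expected bottle px [np.float64(254.0), np.float64(268.0)] [np.float64(270.0), np.float64(222.0)]
```

View pics/v7.png

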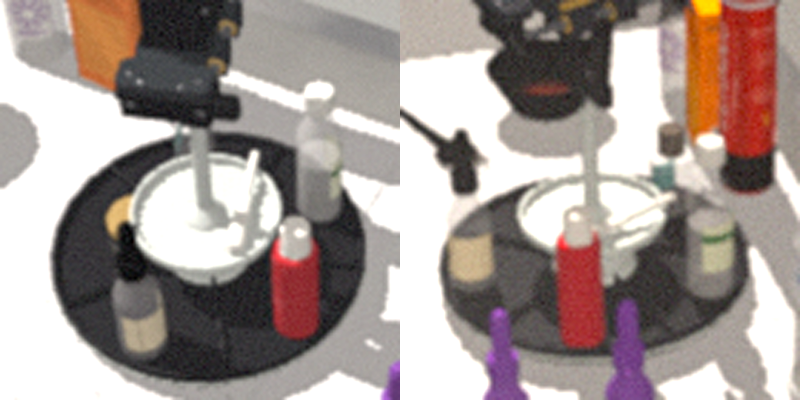

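The dropper stands at the front: scene base about (260,307) against an expected (260,309), side (273,269) against (274,271). All bottles are upright and the pot is tucked under the dish. One numeric check of the pot, then I hand it in.

```bash
python3 - <<'E'
from h import *
c=cam("scene"); h=cv2.cvtColor(c["im"],cv2.COLOR_BGR2HSV); m=cv2.inRange(h,(12,90,40),(35,255,255))[250:285,235:262]
ys,xs=np.nonzero(m); print("lid sliver x",xs.min()+235,xs.max()+235,"y",ys.min()+250,ys.max()+250,len(xs))
a=np.radians(107.3)
t=np.linspace(0,2*np.pi,72)
for r in(64,66,70,74):
    q=np.array([proj(c,[551+r*np.cos(a)+26.5*np.cos(b),41+r*np.sin(a)+26.5*np.sin(b),56]) for b in t]); print(r,"xmin",q[:,0].min().round(1),"y at",q[q[:,0].argmin(),1].round(1),"ymin",q[:,1].min().round(1))
s=env.state(); print(s["grip_force"],s["ft_force"],s["t"])
E
```

```text
lid sliver x 247 255 y 258 273 88
64 xmin 246.7 y at 265.6 ymin 257.0
66 xmin 246.0 y at 265.5 ymin 256.9
70 xmin 244.4 y at 265.3 ymin 256.7
74 xmin 242.9 y at 265.1 ymin 256.5
30.00171084608155 [-6.8843661  -8.16645893  9.03215519] 18.9
```

The pot sits at r≈65 mm, against the hub. Handing in.

```bash
python3 -c "
from cell import env
print(env.job_done())"
```

```text
the job is handed in; nothing more can be done
None
```

The job is handed in, with no verdict shown: the small pot is let go in its bay against the hub (about 65 mm from the axis), the dropper bottle stands at the front, all bottles are upright, and the gripper holds the carousel handle still at 30 N.

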